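# Load the laundry dosing dock and lock it with the key

## Task

Refill the laundry dosing dock: stand every cartridge on the worktop upright and fully home in the bay marked with its own colour, with both lock bars still open. Only then take the socket key from its stand and use it, never the fingers, to turn both lock bars clockwise right across, and stand the key back in its stand. Do not tip a cartridge over, and leave the jug, the tub and the measuring cup where they are.

Things in the scene. Friction and masses are not known exactly. Their poses are not given: they have to be found in the camera images.
- cart_blue: blue refill cartridge, loose, standing upright on the worktop, 0.17 to 0.35 kg, 130 mm tall: a blue box body 60 (own x) by 44 (own y) by 70 mm high, and on its middle a white grip block 30 (x) by 16 (y) mm reaching from 70 to 130 mm. Origin: centre of its underside; z up. Half a turn about z makes no difference. It may be absent.
- cart_green: green refill cartridge, loose, standing upright on the worktop, 0.17 to 0.35 kg, 130 mm tall: a green box body 60 (own x) by 44 (own y) by 70 mm high, and on its middle a white grip block 30 (x) by 16 (y) mm reaching from 70 to 130 mm. Origin: centre of its underside; z up. Half a turn about z makes no difference. It may be absent.
- cart_yellow: yellow refill cartridge, loose, standing upright on the worktop, 0.17 to 0.35 kg, 130 mm tall: a yellow box body 60 (own x) by 44 (own y) by 70 mm high, and on its middle a white grip block 30 (x) by 16 (y) mm reaching from 70 to 130 mm. Origin: centre of its underside; z up. Half a turn about z makes no difference. It may be absent.
- cart_red: red refill cartridge, loose, standing upright on the worktop, 0.17 to 0.35 kg, 130 mm tall: a red box body 60 (own x) by 44 (own y) by 70 mm high, and on its middle a white grip block 30 (x) by 16 (y) mm reaching from 70 to 130 mm. Origin: centre of its underside; z up. Half a turn about z makes no difference. It may be absent.
- bay_blue (a point): centre of the floor of the blue-marked bay of the dock, axes as the dock's (x across the row, y along the row). The bay is 66 (x) by 50 (y) mm and 40 mm deep, open at the top, so the blue cartridge fits with 3 mm play on each side, its 60 mm side along the dock's x.
- bay_green (a point): centre of the floor of the green-marked bay of the dock, axes as the dock's (x across the row, y along the row). The bay is 66 (x) by 50 (y) mm and 40 mm deep, open at the top, so the green cartridge fits with 3 mm play on each side, its 60 mm side along the dock's x.
- bay_yellow (a point): centre of the floor of the yellow-marked bay of the dock, axes as the dock's (x across the row, y along the row). The bay is 66 (x) by 50 (y) mm and 40 mm deep, open at the top, so the yellow cartridge fits with 3 mm play on each side, its 60 mm side along the dock's x.
- bay_red (a point): centre of the floor of the red-marked bay of the dock, axes as the dock's (x across the row, y along the row). The bay is 66 (x) by 50 (y) mm and 40 mm deep, open at the top, so the red cartridge fits with 3 mm play on each side, its 60 mm side along the dock's x.
- dock: white dosing dock, fixed, 82 (x) by 288 (y) by 46 mm high, floor 6 mm: four bays in a row at a 74 mm pitch, from +y to -y blue, green, yellow, red (coloured marks on rims and faces). Two 16 mm steel posts, between blue and green and between yellow and red, each carry a lock bar. Origin: centre of its underside. Seated cartridges reach 136 mm above the worktop, shoulders 76 mm.
- lock_a (a joint): angle of the lock bar on the post between the blue and green bays, rad. 0 to about 0.25 at the start: open, bar along the dock's x, clear of the bays. It grows clockwise seen from above to a hard stop at 1.57: locked, bar along the dock's y, over the shoulders of both cartridges. It stays where it is left (friction about 0.04 N m).
- lock_a_head (a point): on the axis of lock_a, in the middle of the bar's upper face, 86 mm above the worktop; turns with the bar, x along the bar. The dark bar is 46 (x) by 10 (y) by 6 mm; on it stands the orange drive head, a rib 22 (x) by 6 (y) by 10 mm high.
- lock_b (a joint): angle of the lock bar on the post between the yellow and red bays, rad. 0 to about 0.25 at the start: open, bar along the dock's x, clear of the bays. It grows clockwise seen from above to a hard stop at 1.57: locked, bar along the dock's y, over the shoulders of both cartridges. It stays where it is left (friction about 0.04 N m).
- lock_b_head (a point): on the axis of lock_b, in the middle of the bar's upper face, 86 mm above the worktop; turns with the bar, x along the bar. The dark bar is 46 (x) by 10 (y) by 6 mm; on it stands the orange drive head, a rib 22 (x) by 6 (y) by 10 mm high.
- key: socket key, loose, 0.12 kg, 110 mm tall, upright in its stand. Foot: steel socket 34 (x) by 18 (y) by 16 mm high; its opening, 26 (x) by 10 (y) mm and 12 mm deep from below, goes over a drive head either way round (2 mm play each side: lags up to 0.19 rad in turning) down onto the bar. 12 mm shaft; orange handle 30 (x) by 20 (y) mm from 60 to 110 mm. Origin: centre of the foot's underside, z up.
- stand: black key stand, fixed, 60 (x) by 44 (y) by 24 mm high, with a rectangular pocket open at the top. Origin: centre of its underside.
- stand_pocket (a point): centre of the pocket's floor, 6 mm above the worktop, axes as the stand's: pocket 40 (x) by 24 (y) mm, 18 mm deep; the key's foot stands in it with its x along the stand's x, either way round.
- jug: bystander: white bottle with a blue cap, 84 mm diameter, 210 mm tall; origin at the centre of its underside.
- tub: bystander: blue lidded jar, 100 mm diameter, 100 mm tall; origin at the centre of its underside.
- cup: bystander: small grey measuring cup, 70 mm diameter, 70 mm tall; origin at the centre of its underside.
Things that resemble listed ones, but are neither listed nor needed, are in the scene too. Of the things that look like the stand, the middle-sized one is meant.

How it is judged:
By the outcome, as a careful person would: the job done as asked, in the order asked, and still so for the second after the job is handed in, with the robot touching nothing.
Of cart_blue, cart_green, cart_yellow, cart_red only 2 to 4 are there at a start; the rules pass over those that are not, and their reading is None.
At some moment in a run one of cart_blue, cart_green, cart_yellow, cart_red may be knocked a few centimetres aside while the robot is not near it.
It also fails if it takes over 210 s, if anything falls off the work surface, if the arm or the gripper's body presses on something with over 40 N, if the wrist force passes 120 N, or if a joint passes its speed limit or range.

## Robot

A 7-joint arm with a two-finger parallel gripper is mounted at the origin on the work surface. World frame = base frame: x ahead of the robot, y to its left, z up, the work surface at z = 0. Lengths are in m, angles in rad, forces in N, time in s.
With the tool pointing down it reaches from about 0.4 to 0.875 m from the base axis. Payload 19.3 kg.
Tool frame: the origin (TCP) lies between the finger pads; the fingertips stand 25 mm ahead of it and the grasp point (between the pads) lies 6 mm ahead of it; z points along the fingers, y is the line along which they close (so a half turn about z gives the same grasp; the last joint's range is limited). The gripper opens to 85 mm and grips with 20 to 120 N. Pads are 22 mm wide; open, the fingers measure 114 mm over their backs; the gripper's body (76 mm by 85 mm) begins 54 mm behind the grasp point. The pads swing forward as they close: fully open they stand 13 mm farther back than shut.
Start: joints at [1.053, 0.521, -0.036, 1.599, 0.021, 1.021, -0.113], TCP at [0.271, -0.563, 0.256] pointing down, gripper open.
Joint ranges: [-2.91, 2.91], [-0.3, 2.13], [-1.5, 1.42], [0.17, 2.43], [-1.26, 4.41], [0.16, 1.93], [-2.52, 2.52]. Speed limits (rad/s): [1.89, 1.89, 2.39, 2.39, 3.01, 3.01, 3.01].

## Interface

Orientations are given as a rotation vector (axis times angle).
In Python, from station import arm, kin, get_image, calibration, workorder, models, status gives the robot as it stands. The module is installed in compiled form; this text tells all that it offers. Calls block until the motion is done:
- arm.move_ptp(position, orientation): joint-space move of the TCP to a pose.
- arm.move_linear(position, v=0.15, frame=None): straight line of the TCP; frame=None keeps the orientation; v is the mean speed in m/s.
- arm.goto_joints(angles): joint-space move.
- arm.grip(opening, grip_force=None): finger opening in m; grip_force is the grip in N (None keeps the last); returns when the fingers have stopped.
- arm.wait(seconds).
- kin.solve_ik(position, orientation): joint angles nearest the present ones, or None.
- get_image(name): name is "scene" or "top"; returns (picture, depth): 384x512x3 uint8, red, green, blue; 384x512 float32, m along the optical axis (not along the pixel's ray), 0 where there is no reading.
- calibration(name): a dict with "camera_matrix" (3x3 intrinsics, pixels), "R" (3x3) and "t" (3): a world point X has camera coordinates R X + t. Camera axes: x right, y down, z forward; pixel columns grow to the right and rows downward; lengths in m; the calibration is good to about 2 mm. A picture is of the moment at which its call begins. calibration takes no time and is no camera call.
A pose or a line that the arm cannot do raises arm.MotionError and nothing moves.
- workorder.sign_off(): hands the job in; it is judged then, once.
Trained networks look in the newest picture that a camera, given by its name, has taken for a name from the list of things; names that differ only in an ending like _2 or _b are one class to them, and where a whole thing is asked for, a point or a joint stands for the part that bears it (a point fixed in the world has none). Each returns a list of dicts, best first, with "score" (0 to 1); they miss things now and then, are a little off and sometimes report something else, mostly with a low value. They report only what shows in the picture. A call takes as long as a camera call. They do not tell look-alikes from the thing itself.
- models.recognise(camera, query): "bbox" ([left, top, right, bottom] in pixels, round what is visible of it).
Readings, each from a call of its own:
- status.read_t(): time.
- status.read_joint_positions(): joint angles.
- status.read_qd(): joint speeds.
- status.read_joint_torque(): joint torques, N m.
- status.read_ee_pos(): TCP position.
- status.read_eef_rot(): TCP orientation.
- status.read_ft_force(): force on the tool from outside, world axes, zero at the start.
- status.read_ft_torque(): the same for the moment, N m.
- status.read_finger_gap(): finger opening in m.
- status.read_gripper_force(): force on a finger pad.
Only numpy, scipy, OpenCV 4.12 (cv2) and the standard library are available. Lean on these libraries where they do the work, as an engineer would, in place of code of your own. Each camera call takes 0.05 s, during which the arm holds its last target. There are 200 camera calls.

## Working session

There is one attempt and no reset: what is moved stays moved. The work goes in short steps, each a Python script; the robot and the scene stay as the last script left them, time stands still between calls to the robot, and variables do not carry over. Pictures are saved under pics/ and viewed, at most 14 in all, crops included, and the job is handed in when it is done.

```bash
mkdir -p pics; ls
cat > h.py <<'E'
import numpy as np, cv2
from station import arm, kin, get_image, calibration, workorder, models, status
def shot(cam,name=None):
    im,d=get_image(cam)
    if name: cv2.imwrite('pics/'+name,im[:,:,::-1])
    return im,d
def cloud(cam,d):
    c=calibration(cam);K=np.array(c['camera_matrix']);R=np.array(c['R']);t=np.array(c['t'])
    v,u=np.mgrid[:d.shape[0],:d.shape[1]]
    P=np.stack([(u-K[0,2])/K[0,0]*d,(v-K[1,2])/K[1,1]*d,d],-1)
    return (P-t)@R
def proj(cam,X):
    c=calibration(cam);K=np.array(c['camera_matrix'])
    p=(np.array(c['R'])@np.array(X)+np.array(c['t']));p=K@p
    return p[:2]/p[2]
E
python3 - <<'E'
from h import *
for c in ('scene','top'):
    im,d=shot(c,c+'1.png'); cal=calibration(c); R=np.array(cal['R']);print(c,-R.T@np.array(cal['t']),R[2],cal['camera_matrix'][0][0])
    np.savez('/tmp/%s1.npz'%c,im=im,d=d)
    for q in ['cart_blue','cart_green','cart_yellow','cart_red','dock','lock_a','key','stand','jug','tub','cup']:
        print(q,[(np.round(r['score'],2),[int(x) for x in r['bbox']]) for r in models.recognise(c,q)[:4]])
print(status.read_t(),status.read_eef_rot())
E
```

```text
pics
scene [ 1.48429262 -0.11988019  0.75860061] [-0.7554797   0.19021989 -0.62695042] 406.4098609061182
cart_blue [(np.float64(0.89), [154, 136, 175, 177])]
cart_green [(np.float64(0.89), [104, 148, 129, 189])]
cart_yellow [(np.float64(0.87), [87, 169, 123, 213])]
cart_red [(np.float64(0.98), [151, 163, 179, 209])]
dock [(np.float64(0.56), [223, 144, 320, 198]), (np.float64(0.19), [183, 217, 202, 236])]
lock_a [(np.float64(0.55), [289, 146, 297, 156])]
key [(np.float64(0.77), [184, 195, 200, 230])]
stand [(np.float64(0.87), [179, 219, 205, 240]), (np.float64(0.82), [157, 247, 194, 294]), (np.float64(0.56), [219, 235, 238, 253])]
jug [(np.float64(0.71), [337, 89, 369, 157]), (np.float64(0.17), [244, 159, 253, 171])]
tub [(np.float64(0.91), [270, 195, 309, 246])]
cup [(np.float64(0.61), [116, 218, 145, 253])]
top [0.53370567 0.06540407 1.33530523] [ 0.07935119  0.01409673 -0.99674704] 453.49073254048204
cart_blue [(np.float64(0.57), [327, 254, 354, 273])]
cart_green [(np.float64(0.83), [375, 246, 409, 266]), (np.float64(0.65), [181, 211, 285, 248])]
cart_yellow [(np.float64(0.89), [385, 209, 414, 229])]
cart_red [(np.float64(0.86), [333, 204, 362, 226]), (np.float64(0.55), [219, 129, 255, 169])]
dock [(np.float64(0.74), [182, 206, 285, 248])]
lock_a [(np.float64(0.45), [202, 221, 208, 238]), (np.float64(0.4), [254, 215, 259, 233])]
key [(np.float64(0.69), [318, 163, 330, 177]), (np.float64(0.36), [180, 209, 286, 249])]
stand [(np.float64(0.75), [181, 211, 284, 250]), (np.float64(0.65), [328, 111, 358, 142]), (np.float64(0.55), [311, 161, 331, 185]), (np.float64(0.43), [290, 136, 299, 153])]
jug [(np.float64(0.84), [98, 244, 146, 278]), (np.float64(0.16), [363, 152, 390, 175])]
tub [(np.float64(0.87), [221, 131, 258, 169])]
cup [(np.float64(0.94), [362, 152, 390, 180])]
1.2 [-3.06318585e+00 -6.97478814e-01 -5.13214344e-05]
```

Run:
```python
from h import *
a=cv2.imread('pics/top1.png');b=cv2.imread('pics/scene1.png')
cv2.imwrite('pics/top1z.png',cv2.resize(a[90:300,80:430],None,fx=2.28,fy=2.28,interpolation=cv2.INTER_CUBIC))
cv2.imwrite('pics/scene1z.png',cv2.resize(b[80:310,70:390],None,fx=2.5,fy=2.5,interpolation=cv2.INTER_CUBIC))
```

```text
(no output)
```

View pics/top1z.png

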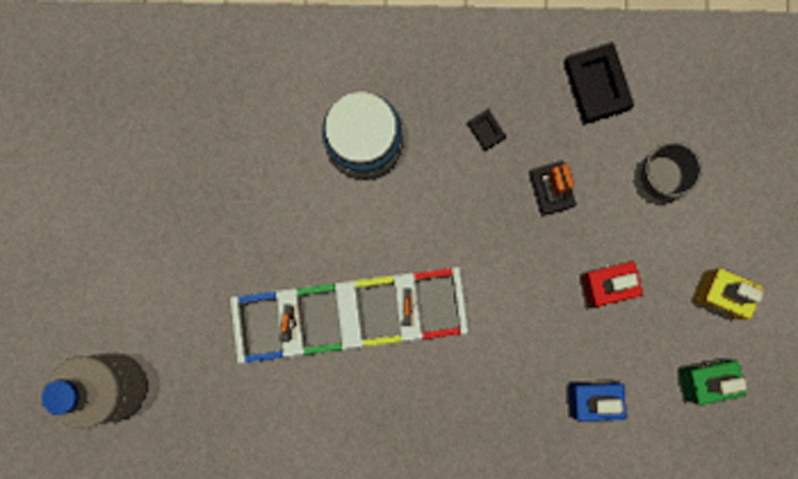

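View pics/scene1z.png

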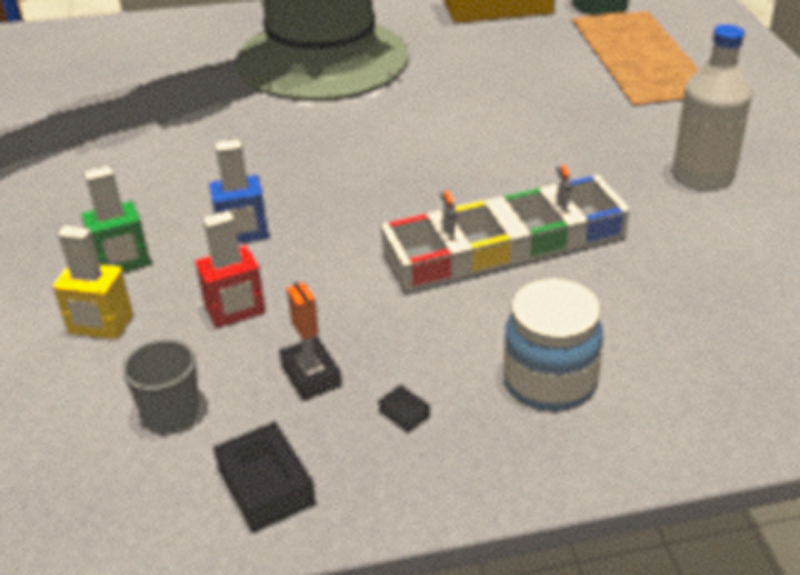

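All four cartridges are present at the right. The dock is in the middle and the key is in the middle-sized stand, top pixel ~(321,172). I'll fit poses by silhouette in both cameras.

```bash
cat >> h.py <<'E'
from scipy.optimize import minimize
THR=0.015
def box(x0,x1,y0,y1,z0,z1,yaw=0,o=(0,0)):
    P=np.array([[x,y,z] for x in(x0,x1) for y in(y0,y1) for z in(max(z0,THR),z1)])
    c,s=np.cos(yaw),np.sin(yaw); P[:,:2]=P[:,:2]@np.array([[c,s],[-s,c]])+o
    return P
def cb(x,y,z0,z1,yaw=0,o=(0,0)): return box(-x/2,x/2,-y/2,y/2,z0,z1,yaw,o)
CART=[cb(.06,.044,0,.07),cb(.03,.016,.07,.13)]
DOCK=[cb(.082,.288,0,.046)]+[b for s in(1,-1) for b in (cb(.016,.016,.04,.08,0,(0,s*.074)),cb(.046,.010,.08,.086,-.12,(0,s*.074)),cb(.022,.006,.086,.096,-.12,(0,s*.074)))]
STAND=[cb(.06,.044,0,.024)]
HANDLE=[cb(.03,.02,.066,.116)]
SS=8
def render(cam,boxes,p,roi):
    c,s=np.cos(p[2]),np.sin(p[2]); u0,v0,u1,v1=roi
    cal=calibration(cam);K=np.array(cal['camera_matrix']);R=np.array(cal['R']);t=np.array(cal['t'])
    m=np.zeros(((v1-v0)*SS,(u1-u0)*SS),np.uint8)
    for B in boxes:
        X=B.copy();X[:,:2]=X[:,:2]@np.array([[c,s],[-s,c]])+p[:2]
        q=(X@R.T+t)@K.T;q=q[:,:2]/q[:,2:]
        q=((q-[u0,v0]+.5)*SS-.5)
        cv2.fillConvexPoly(m,cv2.convexHull(np.round(q*16).astype(np.int32)),255,shift=4)
    return cv2.resize(m,(u1-u0,v1-v0),interpolation=cv2.INTER_AREA)/255.
def fit(boxes,p0,views,fill=True,dz=None):
    """views: list of (cam,mask float img)"""
    p0=np.array(p0,float);V=[]
    for cam,mask in views:
        r0=None;c=proj(cam,[p0[0],p0[1],.05]);ext=max(np.abs(b[:,:2]).max() for b in boxes)
        w=int(35+ext*450); u0,v0=max(0,int(c[0]-w)),max(0,int(c[1]-w));u1,v1=min(512,int(c[0]+w)),min(384,int(c[1]+w))
        roi=(u0,v0,u1,v1); m=mask[v0:v1,u0:u1].astype(np.uint8)
        n,l,st,_=cv2.connectedComponentsWithStats(m)
        ov=render(cam,boxes,p0,roi); k=max(range(1,n),key=lambda i:ov[l==i].sum())
        m=(l==k).astype(np.uint8)
        if fill:
            cs,_=cv2.findContours(m,cv2.RETR_EXTERNAL,cv2.CHAIN_APPROX_NONE);cv2.drawContours(m,cs,-1,1,-1)
        V.append((cam,roi,m.astype(float)))
    f=lambda p:sum(np.abs(render(c,boxes,p,r)-m).sum() for c,r,m in V)
    best=None
    for dy in(-.2,0,.2):
        S=np.array([p0+[0,0,dy]]+[p0+[.01,0,dy],p0+[0,.01,dy],p0+[0,0,dy+.15]])
        r=minimize(f,p0,method='Nelder-Mead',options=dict(initial_simplex=S,xatol=1e-4,fatol=.02,maxiter=300))
        if best is None or r.fun<best.fun:best=r
    p=best.x; p[2]=(p[2]+np.pi/2)%np.pi-np.pi/2
    return p,best.fun/sum(m.sum() for _,_,m in V)
COL=dict(blue=(105,128),green=(45,85),yellow=(22,34),red=(172,8))
def hue(im,lo,hi,s=110,v=50):
    H=cv2.cvtColor(im,cv2.COLOR_RGB2HSV);h=H[...,0]
    m=((h>=lo)&(h<=hi)) if lo<hi else ((h>=lo)|(h<=hi))
    return m&(H[...,1]>s)&(H[...,2]>v)
def init_cart(col,imt,dt):
    """coarse position from top image: coloured points at body-top height, yaw from minAreaRect"""
    P=cloud('top',dt); m=hue(imt,*COL[col])&(P[...,2]>.055)&(P[...,2]<.085)
    n,l,st,_=cv2.connectedComponentsWithStats(m.astype(np.uint8)); k=1+np.argmax(st[1:,4])
    X=P[l==k][:,:2]
    (c,(w,h),a)=cv2.minAreaRect((X*1000).astype(np.float32)); a=np.radians(a)+(0 if w>h else np.pi/2)
    return [c[0]/1000,c[1]/1000,a],int(st[k,4])
def find_cart(col,frames=None,cams=('top','scene')):
    F=frames or {c:shot(c) for c in ('top','scene')}
    p0,n=init_cart(col,*F['top'])
    V=[(c,(cloud(c,F[c][1])[...,2]>THR)&(F[c][1]>0)) for c in cams]
    return fit(CART,p0,V)
E
python3 - <<'E'
from h import *
F={c:(lambda z:(z['im'],z['d']))(np.load('/tmp/%s1.npz'%c)) for c in('top','scene')}
P=cloud('top',F['top'][1]);g=P[300:340,200:300,2];print('table z',g.mean(),g.std(),(F['top'][1]==0).sum())
r=np.round
for col in COL:
    print(col,*[ (r(p,4),round(e,3)) for p,e in [find_cart(col,F,c) for c in (('top',),('scene',),('top','scene'))]])
M={c:(cloud(c,F[c][1])[...,2]>THR)&(F[c][1]>0) for c in F}
def at(u,v): return P[v,u]
Q=P[206:248,182:285][(M['top'][206:248,182:285])]
cen=np.median(Q,0);print('dock c',cen); print('stand px',at(315,182),'key px',at(322,170))
for cams in (('top',),('scene',),('top','scene')):
    p,e=fit(DOCK,[cen[0],cen[1],.1],[(c,M[c]) for c in cams]);print('dock',r(p,4),round(e,3))
for cams in (('top',),('scene',),('top','scene')):
    O={c:hue(F[c][0],3,20,120,90) for c in cams}
    k=at(324,168)
    p,e=fit(HANDLE,[k[0],k[1],.2],[(c,O[c]) for c in cams]);print('handle',r(p,4),round(e,3))
    p,e=fit(STAND+[cb(.034,.018,.02,.022)]+[cb(.012,.012,.02,.066)]+HANDLE,[k[0],k[1],p[2]],[(c,M[c]) for c in cams]);print('stand',r(p,4),round(e,3))
E
```

```text
table z 0.005138527707232373 0.08947248079703214 796
blue (array([ 0.4401, -0.1521, -1.5213]), np.float64(0.062)) (array([ 0.4421, -0.1556, -1.5206]), np.float64(0.545)) (array([ 0.44  , -0.1547, -1.5545]), np.float64(0.444))
green (array([ 0.4664, -0.2944, -1.3589]), np.float64(0.063)) (array([ 0.4709, -0.3002, -1.1169]), np.float64(0.556)) (array([ 0.4671, -0.2979, -1.3446]), np.float64(0.461))Traceback (most recent call last):
  File "<stdin>", line 6, in <module>
  File "h.py", line 75, in find_cart
    return fit(CART,p0,V)
  File "h.py", line 55, in fit
    r=minimize(f,p0,method='Nelder-Mead',options=dict(initial_simplex=S,xatol=1e-4,fatol=.02,maxiter=300))
    res = _minimize_neldermead(fun, x0, args, callback, bounds=bounds,
                               **options)
    fxr = func(xr)
    fx = function(np.copy(x), *(wrapper_args + args))
  File "h.py", line 51, in <lambda>
    f=lambda p:sum(np.abs(render(c,boxes,p,r)-m).sum() for c,r,m in V)
               ~~~^^^^^^^^^^^^^^^^^^^^^^^^^^^^^^^^^^^^^^^^^^^^^^^^^^^^
  File "h.py", line 51, in <genexpr>
    f=lambda p:sum(np.abs(render(c,boxes,p,r)-m).sum() for c,r,m in V)
                          ~~~~~~^^^^^^^^^^^^^
  File "h.py", line 30, in render
    cal=calibration(cam);K=np.array(cal['camera_matrix']);R=np.array(cal['R']);t=np.array(cal['t'])
ValueError: time passes only in moves, steps and waits
```

```bash
python3 - <<'E'
s=open('h.py').read()
s=s.replace("from scipy.optimize","import functools\ncalibration=functools.lru_cache(None)(calibration)\nfrom scipy.optimize",1)
# masks become (cam, mask, cloud)
s=s.replace("for cam,mask in views:","for cam,mask,PC in views:")
s=s.replace("        n,l,st,_=cv2.connectedComponentsWithStats(m)\n","""        X=PC[v0:v1,u0:u1]; rad=max(np.hypot(b[:,0],b[:,1]).max() for b in boxes)+.02
        near=np.hypot(X[...,0]-p0[0],X[...,1]-p0[1])<rad
        care=~((X[...,2]>THR)&~near); m=m*near.astype(np.uint8)
        n,l,st,_=cv2.connectedComponentsWithStats(m)\n""",1)
s=s.replace("V.append((cam,roi,m.astype(float)))","V.append((cam,roi,m.astype(float),care))")
s=s.replace("np.abs(render(c,boxes,p,r)-m).sum() for c,r,m in V","(np.abs(render(c,boxes,p,r)-m)*k).sum() for c,r,m,k in V").replace("for _,_,m in V","for _,_,m,_ in V")
s=s.replace("    V=[(c,(cloud(c,F[c][1])[...,2]>THR)&(F[c][1]>0)) for c in cams]\n","    V=views(F,cams)\n")
s+='''
def views(F,cams=('top','scene')):
    V=[]
    for c in cams:
        P=cloud(c,F[c][1]); V.append((c,(P[...,2]>THR)&(F[c][1]>0),P))
    return V
'''
open('h.py','w').write(s)
E
cat > m.py <<'E'
from h import *
F={c:(lambda z:(z['im'],z['d']))(np.load('/tmp/%s1.npz'%c)) for c in('top','scene')}
P=cloud('top',F['top'][1])
r=np.round
CS=(('top',),('scene',),('top','scene'))
for col in COL:
    print(col,*[ (r(p,4),round(e,3)) for p,e in [find_cart(col,F,c) for c in CS]])
Q=P[206:248,182:285];Q=Q[(Q[...,2]>.03)]
cen=np.median(Q,0);k=P[166:174,319:328];k=np.median(k[k[...,2]>.1],0);print(cen,k)
for cams in CS:
    p,e=fit(DOCK,[cen[0],cen[1],.1],views(F,cams));print('dock',r(p,4),round(e,3))
for cams in CS:
    V=[(c,hue(F[c][0],3,20,120,90),X) for c,_,X in views(F,cams)]
    p,e=fit(HANDLE,[k[0],k[1],.2],V);print('handle',r(p,4),round(e,3))
    p,e=fit(STAND+[cb(.012,.012,.02,.066)]+HANDLE,[k[0],k[1],p[2]],views(F,cams));print('stand',r(p,4),round(e,3))
E
python3 m.py
```

```text
blue (array([ 0.4401, -0.1521, -1.5213]), np.float64(0.062)) (array([ 0.4407, -0.1555, -1.5179]), np.float64(0.049)) (array([ 0.44  , -0.1545, -1.5529]), np.float64(0.073))
green (array([ 0.4664, -0.2944, -1.3583]), np.float64(0.063)) (array([ 0.4674, -0.2982, -1.3534]), np.float64(0.041)) (array([ 0.4669, -0.2976, -1.3655]), np.float64(0.073))
yellow (array([ 0.5745, -0.3152,  1.1783]), np.float64(0.065)) (array([ 0.5753, -0.3175,  1.2892]), np.float64(0.052)) (array([ 0.5748, -0.3168,  1.1809]), np.float64(0.067))
red (array([ 0.5841, -0.1698, -1.3154]), np.float64(0.058)) (array([ 0.5849, -0.1728, -1.3599]), np.float64(0.047)) (array([ 0.5845, -0.1722, -1.3333]), np.float64(0.067))
[0.53765207 0.15703228 0.04539107] [ 0.70162892 -0.09558348  0.11485834]
dock [0.5392 0.1567 0.1524] 0.023
dock [0.5398 0.1545 0.1484] 0.033
dock [0.5394 0.1557 0.1515] 0.031
handle [ 0.7089 -0.1019  0.5191] 0.655
stand [ 0.7069 -0.0986  0.3046] 0.059
handle [ 0.7063 -0.1006  0.0673] 0.218
stand [ 0.7078 -0.1017  0.2651] 0.078
handle [ 0.7072 -0.1008  0.064 ] 0.362
stand [ 0.7074 -0.101   0.2691] 0.102
```

```bash
cat >> h.py <<'E'
from scipy.spatial.transform import Rotation as Ro
def down(yaw):
    """tool down, tool y along object's y (object yaw)"""
    y=np.array([-np.sin(yaw),np.cos(yaw),0]);z=np.array([0,0,-1.]);x=np.cross(y,z)
    return Ro.from_matrix(np.stack([x,y,z],1)).as_rotvec()
def best_yaw(pos,yaw):
    c=[]
    for k in(-1,0,1):
        q=kin.solve_ik(list(pos),list(down(yaw+k*np.pi)))
        if q is not None:c.append((abs(q[6])+.2*abs(q[4]),yaw+k*np.pi))
    return min(c)[1]
def ptp(x,y,z,yaw): arm.move_ptp([x,y,z],list(down(yaw)))
def lin(x,y,z,v=.15,yaw=None): arm.move_linear([x,y,z],v=v,frame=None if yaw is None else list(down(yaw)))
F3=lambda:np.array(status.read_ft_force())
HI=.29; GZ=.118
def pick(p):
    x,y,a=p; a=best_yaw((x,y,GZ),a)
    arm.grip(.05,40); ptp(x,y,.21,a); lin(x,y,GZ,.12); arm.grip(0,60)
    g=status.read_finger_gap(); print('gap',round(g,4)); return g
E
python3 - <<'E'
from h import *
p,e=find_cart('blue');print(p,e)
print(pick(p)); f0=F3(); lin(p[0],p[1],HI,.2)
print('F',f0,F3(),status.read_finger_gap(),status.read_t(),status.read_joint_positions())
D=np.array([.5394,.1557,.1515])
a=best_yaw((D[0],D[1],HI),D[2]);off=.111;
b=[D[0]-off*np.sin(D[2]),D[1]+off*np.cos(D[2])]
ptp(b[0],b[1],HI-.08,a);print(b,a,status.read_ee_pos(),status.read_joint_positions(),status.read_t())
for c in('top','scene'):
    im,d=shot(c,c+'2.png');np.savez('/tmp/%s2.npz'%c,im=im,d=d)
E
```

```text
[ 0.43989991 -0.15460947 -1.54565365] 0.07062480950929595
gap 0.015
0.015046345939544131
F [-1.88979869e+00 -4.92473216e-03  7.26450297e+00] [-0.4013388   0.73624383 -1.87874939] 0.015328497171420236 5.7 [ 0.62170211  0.2581853  -0.49179979  1.94260175  0.14571839  0.97664373
  0.08688244]
[np.float64(0.5226477556337739), np.float64(0.2654285847384092)] 0.1515 [0.52245363 0.26548831 0.20949028] [ 0.00346078  0.64403965 -0.85351751  1.72118809  0.55320236  1.03610235
  0.67891575] 7.3
```

```bash
cat >> h.py <<'E'
def held(col,F,z0,p0,cams=('top','scene')):
    """fit coloured body of the held cartridge whose underside is at z0"""
    out=[];B=cb(.06,.044,0,.07);B[:,2]=np.where(B[:,2]>.05,z0+.07,z0)
    for c in cams:
        P=cloud(c,F[c][1]);m=hue(F[c][0],*COL[col])&(P[...,2]>z0-.01)&(P[...,2]<z0+.1)&(np.hypot(P[...,0]-p0[0],P[...,1]-p0[1])<.06)
        cs,_=cv2.findContours(m.astype(np.uint8),cv2.RETR_EXTERNAL,cv2.CHAIN_APPROX_NONE)
        if m.sum()<20: out.append((c,None));continue
        h=cv2.convexHull(np.vstack(cs));M=np.zeros(m.shape,np.uint8);cv2.fillConvexPoly(M,h,1)
        X=P.copy();X[...]=[p0[0],p0[1],0]   # everything counts
        p,e=fit([B],p0,[(c,M,X)]);out.append((c,np.round(p,4),round(e,3),int(m.sum())))
    return out
E
python3 - <<'E'
from h import *
F={c:(lambda z:(z['im'],z['d']))(np.load('/tmp/%s2.npz'%c)) for c in('top','scene')}
print(held('blue',F,.0915,[.5225,.2655,.1515]))
a=F['top'][0][:,:,::-1][130:330,80:300];b=F['scene'][0][:,:,::-1][60:260,180:400]
cv2.imwrite('pics/c2.png',cv2.resize(np.hstack([a,b]),None,fx=1.8,fy=1.8,interpolation=cv2.INTER_CUBIC))
for cams in (('top',),('scene',)):
    p,e=fit(DOCK,[.5394,.1557,.1515],views(F,cams));print('dock',p,e)
E
```

```text
[('top', None), ('scene', array([ 0.5103,  0.2713, -0.2267]), np.float64(0.395), 176)]
dock [0.53761543 0.16473954 0.15663146] 0.7811593947769142
dock [0.53971207 0.1542191  0.14832634] 0.4818485211321427
```

View pics/c2.png

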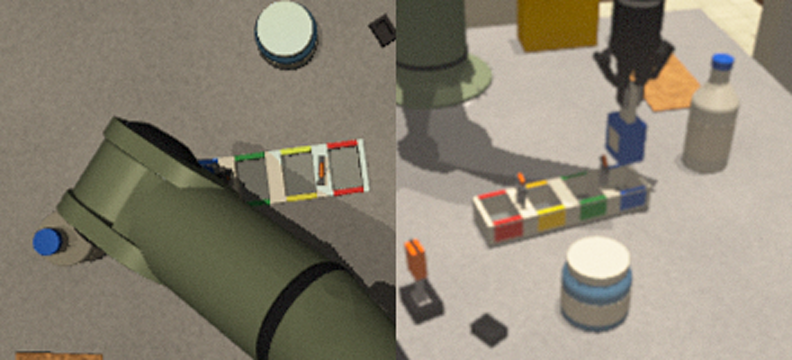

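```bash
cat >> h.py <<'E'
def held(F,z0,p0,c='scene'):
    B=cb(.06,.044,0,.07);B[:,2]=np.where(B[:,2]>.05,z0+.07,z0+.008)
    P=cloud(c,F[c][1]);m=(P[...,2]>z0+.008)&(P[...,2]<z0+.074)&(np.hypot(P[...,0]-p0[0],P[...,1]-p0[1])<.055)
    m=cv2.morphologyEx(m.astype(np.uint8),cv2.MORPH_OPEN,np.ones((3,3)))
    cs,_=cv2.findContours(m,cv2.RETR_EXTERNAL,cv2.CHAIN_APPROX_NONE);cs=max(cs,key=cv2.contourArea)
    M=np.zeros(m.shape,np.uint8);cv2.fillConvexPoly(M,cv2.convexHull(cs),1)
    X=np.zeros_like(P)+[p0[0],p0[1],0]
    p,e=fit([B],p0,[(c,M,X)]);return np.round(p,4),round(e,3)
E
python3 - <<'E'
from h import *
F={c:(lambda z:(z['im'],z['d']))(np.load('/tmp/%s2.npz'%c)) for c in('top','scene')}
print(held(F,.0915,[.5225,.2655,.1515]))
print(status.read_ee_pos(),down(.1515),status.read_eef_rot())
E
```

```text
(array([0.5238, 0.262 , 0.1014]), np.float64(0.08))
[0.52271111 0.26504159 0.20973438] [ 0.23774812 -3.13258364 -0.        ] [ 2.36897143e-01 -3.13222754e+00  3.50454245e-04]
```

Run:
```python
from h import *
for k in(-1,0,1):
    q=kin.solve_ik([.4399,-.1546,HI],list(down(-1.5457+k*np.pi)));print(k,None if q is None else np.round(q,2))
```

```text
-1 [-0.68  0.49  1.25  2.   -0.55  1.05 -2.3 ]
0 [ 0.67  0.26 -0.55  1.94  0.16  0.98  0.07]
1 [-0.68  0.49  1.25  2.   -0.55  1.05 -2.3 ]
```

```bash
cat >> h.py <<'E'
D=np.array([.539,.157,.1515])
BAYY=dict(blue=.111,green=.037,yellow=-.037,red=-.111)
def dpt(dx,dy): c,s=np.cos(D[2]),np.sin(D[2]);return np.array([D[0]+c*dx-s*dy,D[1]+s*dx+c*dy])
def insert(b,a):
    """lower a held cartridge into bay at xy b (TCP), searching on contact; returns final xy"""
    b=np.array(b,float);zseat=GZ+.006;ptp(*b,zseat+.055,a);arm.wait(.2);f0=F3()
    S=[(0,0),(2,0),(-2,0),(0,2),(0,-2),(2,2),(-2,2),(2,-2),(-2,-2),(4,0),(-4,0),(0,4),(0,-4)]
    c,s=np.cos(D[2]),np.sin(D[2])
    for dx,dy in S:
        t=b+np.array([c*dx-s*dy,s*dx+c*dy])*.001
        lin(*t,zseat+.044,.05); ok=True
        for h in (.038,.034,.030,.025,.02,.015,.01,.006,.003,.0015,.0005,-.0005,-.0015):
            lin(*t,zseat+h,.05);f=F3()-f0
            if f[2]>6: 
                ok=h<.0035;break
        print((dx,dy),'h',h,'f',np.round(f,1))
        if ok:return t,h
    raise RuntimeError('insert failed')
def release(t):
    g=status.read_finger_gap();arm.grip(.034);z=status.read_ee_pos()[2];lin(*t,z+.06,.15);lin(*t,HI,.25)
E
python3 - <<'E'
from h import *
t,h=insert(dpt(0,BAYY['blue'])+[.001,0],D[2])
print(t,status.read_ee_pos(),np.round(F3(),1),np.round(status.read_ft_torque(),2),status.read_t())
E
```

```text
(0, 0) h -0.0005 f [-2.9 -2.  20.1]
[0.52324776 0.26672858] [0.52357236 0.26698068 0.12458724] [-3.4 -2.5 18. ] [-0.7   0.91 -0.05] 11.2333
```

```bash
cat >> h.py <<'E'
def locate(col):
    F={c:shot(c) for c in('top','scene')}
    (pt,et),(ps,es),(pj,ej)=[find_cart(col,F,c) for c in(('top',),('scene',),('top','scene'))]
    print(col,np.round(pt,4),round(et,3),np.round(ps,4),round(es,3),round(pj[2],3))
    xy=(pt[:2]+ps[:2]-[.0008,-.003])/2 if es<.1 else pt[:2]
    return np.array([xy[0],xy[1],pj[2]])
def carry(col):
    p=locate(col);g=pick(p);assert g>.012
    lin(p[0],p[1],HI,.2);a=best_yaw((*dpt(0,BAYY[col]),.2),D[2])
    ptp(*dpt(0,BAYY[col]),HI,a)
    t,h=insert(dpt(0,BAYY[col]),a);f=F3();print(col,t,h,np.round(f,1),status.read_t());return t
E
python3 - <<'E'
from h import *
t=np.array([0.52324776,0.26672858]);release(t)
t=carry('red')
release(t)
arm.move_ptp([.45,-.25,.3],list(down(best_yaw((.45,-.25,.3),-1.4))))
F={c:shot(c,c+'3.png') for c in('top','scene')}
a=F['top'][0][:,:,::-1][130:330,140:440];b=F['scene'][0][:,:,::-1][80:280,70:370]
cv2.imwrite('pics/c3.png',cv2.resize(np.hstack([a,b]),None,fx=1.33,fy=1.33,interpolation=cv2.INTER_CUBIC))
print(status.read_t())
E
```

```text
red [ 0.5698 -0.1959 -1.3745] 0.055 [ 0.5713 -0.199  -1.389 ] 0.051 -1.376
gap 0.0153
(0, 0) h -0.0005 f [-6.  -2.4 26. ]
red [0.55575224 0.04727142] -0.0005 [-6.1 -2.5 22.8] 22.1833
24.925
```

View pics/c3.png

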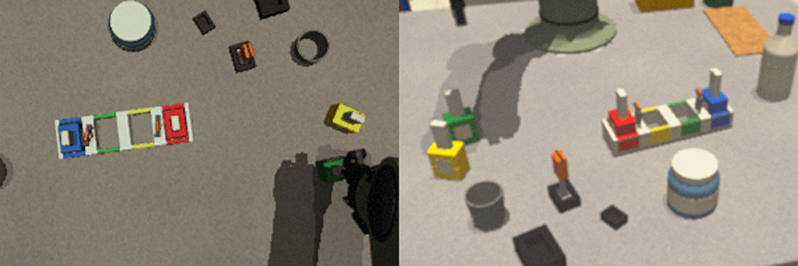

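```bash
sed -i 's/\.003,\.0015,\.0005,-\.0005,-\.0015/.003,.0015,.0008,.0003,-.0002,-.0007,-.0012/' h.py
python3 - <<'E'
from h import *
for c in('yellow','green'):
    t=carry(c);release(t)
arm.move_ptp([.45,-.25,.3],list(down(best_yaw((.45,-.25,.3),-1.4))))
F={c:shot(c,c+'4.png') for c in('top','scene')}
for c in F:np.savez('/tmp/%s4.npz'%c,im=F[c][0],d=F[c][1])
a=F['top'][0][:,:,::-1][150:270,160:340];b=F['scene'][0][:,:,::-1][110:230,170:350]
cv2.imwrite('pics/c4.png',cv2.resize(np.vstack([a,b]),None,fx=2.5,fy=2.5,interpolation=cv2.INTER_CUBIC))
print(status.read_t())
k=np.array([.7074,-.1])
for cams in (('top',),('scene',)):
    V=views(F,cams);P=V[0][2];Hm=(P[...,2]>.085)&(P[...,2]<.125)
    H=[cb(.03,.02,.085,.116)]
    p,e=fit(H,[k[0],k[1],.27],[(cams[0],Hm,P)]);print('handle',np.round(p,4),round(e,3))
    p,e=fit(STAND+[cb(.012,.012,.02,.066)]+HANDLE,[k[0],k[1],.27],V);print('stand',np.round(p,4),round(e,3))
    q=P[np.hypot(P[...,0]-.7074,P[...,1]+.1)<.05];q=q[q[:,2]>.06];print('pts>60mm',np.round(np.c_[q.min(0),np.median(q,0),q.max(0)],4).tolist())
E
```

```text
yellow [ 0.5745 -0.3151  1.1773] 0.059 [ 0.5755 -0.3174  1.1932] 0.047 1.183
gap 0.0155
(0, 0) h 0.0003 f [-0.1 -0.2  6.2]
yellow [0.54458408 0.12042381] 0.0003 [-0.4  0.3  3.9] 34.0583
green [ 0.4666 -0.2945 -1.3586] 0.061 [ 0.468  -0.298  -1.3629] 0.045 -1.359
gap 0.0152
(0, 0) h 0.0003 f [-2.1 -1.2  8.7]
green [0.53341592 0.19357619] 0.0003 [-1.7 -0.9  5.2] 45.7
48.9
handle [ 0.7068 -0.0987  0.3223] 0.112
stand [ 0.7071 -0.0987  0.2922] 0.062
pts>60mm [[0.6905, 0.7044, 0.7215], [-0.1125, -0.0955, -0.0859], [0.0663, 0.1134, 0.1204]]
handle [ 0.7082 -0.1018  0.2389] 0.109
stand [ 0.7084 -0.1016  0.2573] 0.075
pts>60mm [[0.6937, 0.7201, 0.7273], [-0.1144, -0.1018, -0.0889], [0.0686, 0.1031, 0.1204]]
```

View pics/c4.png

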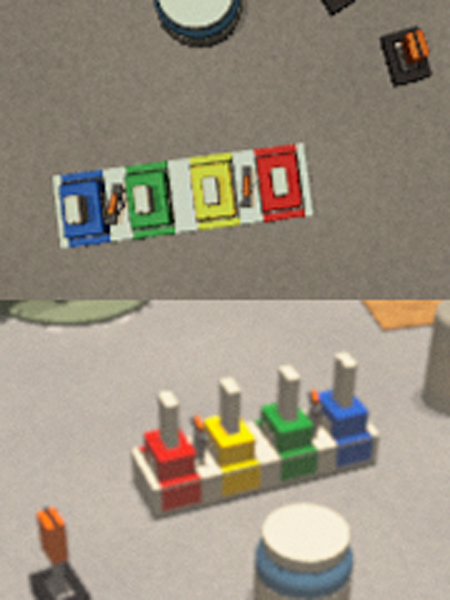

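Run:
```python
from h import *
F={c:(lambda z:(z['im'],z['d']))(np.load('/tmp/%s4.npz'%c)) for c in('top','scene')}
for n,s in(('a',1),('b',-1)):
    o=dpt(0,s*.074);print(n,'pivot',np.round(o,4))
    for c in F:
        P=cloud(c,F[c][1]);m=(P[...,2]>.078)&(P[...,2]<.11)&(np.hypot(P[...,0]-o[0],P[...,1]-o[1])<.028)
        w,v=np.linalg.eigh(np.cov(P[m][:,:2].T));pc=np.arctan(v[1,1]/v[0,1])
        B=[cb(.046,.01,.078,.086),cb(.022,.006,.086,.096)]
        X=np.zeros_like(P)+[o[0],o[1],0]
        p,e=fit(B,[*o,D[2]-.12],[(c,m,X)])
        om=hue(F[c][0],3,20,100,70)&m; q=P[om][:,:2]
        print(c,int(m.sum()),'pca yaw',round(pc,3),'fit',np.round(p,4),round(e,3),'angle',round(D[2]-p[2],3),'orange',len(q),np.round(q.mean(0),4) if len(q) else '')
    for j,c in enumerate(F):
        u=proj(c,[*o,.09]).astype(int);im=F[c][0][u[1]-17:u[1]+18,u[0]-17:u[0]+18,::-1]
        cv2.imwrite(f'/tmp/z{n}{j}.png',cv2.resize(im,(280,280),interpolation=cv2.INTER_CUBIC))
g=lambda k:cv2.imread(f'/tmp/z{k}.png')
cv2.imwrite('pics/c5.png',np.vstack([np.hstack([g('a0'),g('a1')]),np.hstack([g('b0'),g('b1')])]))
```

```text
a pivot [0.5278 0.2302]
top 77 pca yaw -0.308 fit [ 0.528   0.2301 -0.1413] 0.191 angle 0.293 orange 25 [0.527  0.2293]
scene 70 pca yaw -1.072 fit [ 0.5252  0.2284 -0.209 ] 0.232 angle 0.361 orange 14 [0.5308 0.2263]
b pivot [0.5502 0.0838]
top 61 pca yaw 0.161 fit [0.5499 0.0847 0.0201] 0.208 angle 0.131 orange 25 [0.5498 0.0832]
scene 67 pca yaw -1.127 fit [ 0.5498  0.0813 -0.0297] 0.268 angle 0.181 orange 18 [0.5535 0.0789]
```

View pics/c5.png

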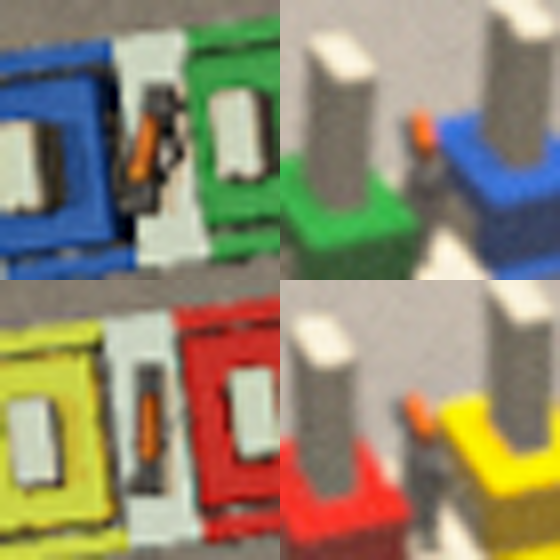

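Run:
```python
from h import *
z=[np.load('/tmp/top%d.npz'%i)['im'] for i in(1,4)]
cal=calibration('top');K=np.array(cal['camera_matrix']);R=np.array(cal['R']);t=np.array(cal['t'])
C=-R.T@t
def toplane(u,v,h):
    d=np.stack([(u-K[0,2])/K[0,0],(v-K[1,2])/K[1,1],np.ones_like(u)],-1)@R
    return C+d*((h-C[2])/d[...,2:])
for im in z:
  for n,s in(('a',1),('b',-1)):
    o=dpt(0,s*.074);uc=proj('top',[*o,.094]);u0,v0=(uc-9).astype(int)
    A=im[v0:v0+19,u0:u0+19].astype(float)
    v,u=np.mgrid[v0:v0+19,u0:u0+19].astype(float);X=toplane(u,v,.094)[...,:2]
    near=np.hypot(*(X-o).transpose(2,0,1))<.022
    w=np.clip(A[...,0]-A[...,2]-25,0,None)*near*(A[...,0]-A[...,1]>20)
    m=(w[...,None]*X).sum((0,1))/w.sum();d=X-m;S=np.einsum('ij,ijk,ijl->kl',w,d,d)/w.sum();e,V=np.linalg.eigh(S);
    yaw=np.arctan(V[1,1]/V[0,1]);print(n,'o',np.round(o,4),'c',np.round(m,4),'yaw',round(yaw,3),'angle',round(D[2]-yaw,3),np.sqrt(e)*1000,(w>0).sum())
```

```text
a o [0.5278 0.2302] c [0.5275 0.229 ] yaw -0.115 angle 0.266 [1.91931456 6.22648764] 28
b o [0.5502 0.0838] c [0.5496 0.083 ] yaw 0.003 angle 0.149 [1.81176466 6.07327911] 25
a o [0.5278 0.2302] c [0.5269 0.2291] yaw -0.199 angle 0.351 [1.89843365 6.17453604] 27
b o [0.5502 0.0838] c [0.5513 0.0751] yaw -1.296 angle 1.447 [7.04097548 9.98147645] 52
```

```bash
cat >> h.py <<'E'
KZ=.094   # TCP above key foot
HEAD=dict(a=((.5276,.2297),-.14),b=((.5499,.0834),.005))
E
python3 - <<'E'
from h import *
for n in HEAD:
    (x,y),w=HEAD[n]
    for k in(0,1,-1):
        print(n,k,[None if q is None else np.round([q[0],q[2],q[4],q[6]],2) for q in [kin.solve_ik([x,y,.18],list(down(w+k*np.pi-d))) for d in(0,.8,1.6)]])
x,y,a=.7071,-.0987,.275
print([None if q is None else np.round(q[6],2) for q in [kin.solve_ik([x,y,.1],list(down(a+k*np.pi))) for k in(0,1)]])
a=best_yaw((x,y,.1),a)
arm.grip(.05,100);ptp(x,y,.19,a);f0=F3();lin(x,y,.006+KZ,.1);print('F',F3()-f0);arm.grip(0,100);print('gap',status.read_finger_gap(),'F',F3()-f0)
lin(x,y,.15,.05);lin(x,y,.28,.2);print(status.read_finger_gap(),F3()-f0,a,status.read_t())
im,d=shot('scene','s6.png');np.savez('/tmp/scene6.npz',im=im,d=d)
u=proj('scene',[x,y,.2]).astype(int);print(u)
cv2.imwrite('pics/c6.png',cv2.resize(im[max(0,u[1]-70):u[1]+70,u[0]-60:u[0]+60,::-1],None,fx=4,fy=4,interpolation=cv2.INTER_CUBIC))
E
```

```text
a 0 [array([ 0.13, -0.96,  0.68,  0.34]), array([ 0.12, -0.94,  0.66, -0.45]), array([ 0.06, -0.84,  0.59, -1.19])]
a 1 [array([-0.92,  0.59, -0.45, -1.82]), array([ 0.27, -1.28,  0.91,  2.51]), array([ 0.29, -1.33,  0.95,  1.68])]
a -1 [array([-0.92,  0.59, -0.45, -1.82]), array([ 0.27, -1.28,  0.91,  2.51]), array([ 0.29, -1.33,  0.95,  1.68])]
b 0 [array([ 0.47, -1.09,  0.76,  0.66]), array([ 0.41, -0.97,  0.67, -0.07]), array([ 0.32, -0.83,  0.57, -0.79])]
b 1 [array([ 0.12, -0.53,  0.36, -2.15]), array([-0.9 ,  1.01, -0.8 , -1.88]), array([ 0.59, -1.42,  1.  ,  2.02])]
b -1 [array([ 0.12, -0.53,  0.36, -2.15]), array([-0.9 ,  1.01, -0.8 , -1.88]), array([ 0.59, -1.42,  1.  ,  2.02])]
[np.float64(1.27), np.float64(-1.55)]
F [-0.37796735 -0.69598187 -0.57075833]
gap 0.018933385908418997 F [-0.04131957 -0.4356078   4.48591488]
0.018571015542559265 [-0.07086375 -0.846191   -1.9919943 ] 0.275 53.7917
[187 168]
```

View pics/c6.png

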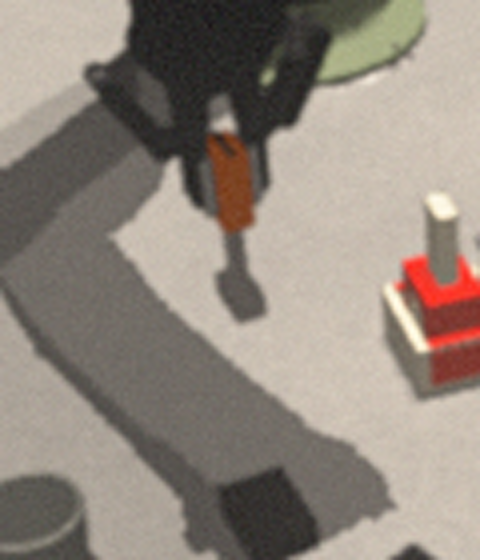

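```bash
cat >> h.py <<'E'
def foot(d,z0,p0,c='scene'):
    P=cloud(c,d);X=np.zeros_like(P)+[p0[0],p0[1],0];r=[]
    for (bx,by,lo,hi) in((.034,.018,.001,.016),(.03,.02,.062,.078)):
        m=(P[...,2]>z0+lo)&(P[...,2]<z0+hi)&(np.hypot(P[...,0]-p0[0],P[...,1]-p0[1])<.03)
        p,e=fit([cb(bx,by,z0+lo,z0+hi)],p0,[(c,m,X)]);r.append((np.round(p-[.0008,-.003,0],4),round(e,2),int(m.sum())))
    return r
E
python3 - <<'E'
from h import *
print(foot(np.load('/tmp/scene6.npz')['d'],.28-KZ,[.7071,-.0987,.275]),status.read_ee_pos())
E
```

```text
Traceback (most recent call last):
  File "h.py", line 162, in foot
    p,e=fit([cb(bx,by,z0+lo,z0+hi)],p0,[(c,m,X)]);r.append((np.round(p-[.0008,-.003,0],4),round(e,2),int(m.sum())))
        ~~~^^^^^^^^^^^^^^^^^^^^^^^^^^^^^^^^^^^^^^
  File "h.py", line 51, in fit
    ov=render(cam,boxes,p0,roi); k=max(range(1,n),key=lambda i:ov[l==i].sum())
                                   ~~~^^^^^^^^^^^^^^^^^^^^^^^^^^^^^^^^^^^^^^^^
ValueError: max() iterable argument is empty
```

```bash
sed -i 's/proj(cam,\[p0\[0\],p0\[1\],.05\])/proj(cam,[p0[0],p0[1],np.mean([b[:,2].mean() for b in boxes])])/' h.py
python3 - <<'E'
from h import *
print(foot(np.load('/tmp/scene6.npz')['d'],.28-KZ,[.7071,-.0987,.275]),status.read_ee_pos())
E
```

```text
[(array([ 0.7071, -0.0983,  0.2769]), np.float64(0.42), 94), (array([ 0.7104, -0.099 ,  0.3965]), np.float64(1.19), 80)] [ 0.70668486 -0.09893604  0.27835323]
```

```bash
cat >> h.py <<'E'
def seat_key(n):
    (x,y),w=HEAD[n];z=.086+KZ
    ptp(x,y,z+.09,w);lin(x,y,z+.02,.1);arm.wait(.2);f0=F3()
    S=[(0,0,0),(0,0,.12),(0,0,-.12),(0,.0015,0),(0,-.0015,0),(.002,0,0),(-.002,0,0),(0,.0015,.1),(0,-.0015,.1),(0,.0015,-.1),(0,-.0015,-.1),(0,.003,0),(0,-.003,0)]
    for dx,dy,dw in S:
        lin(x+dx,y+dy,z+.014,.06,w+dw);ok=False
        for h in (.011,.0095,.008,.006,.004,.002,.001,0,-.001):
            lin(x+dx,y+dy,z+h,.05);f=F3()-f0
            if f[2]>5: break
        zz=status.read_ee_pos()[2];print((dx,dy,dw),h,round(zz,4),np.round(f,1))
        if h<=.003:return np.array([x+dx,y+dy,z+max(h,.0005)]),w+dw,f0
    raise RuntimeError
E
python3 - <<'E'
from h import *
p,w,f0=seat_key('a');print(p,w,np.round(F3()-f0,1),np.round(status.read_ft_torque(),2),status.read_t())
E
```

```text
(0, 0, 0) 0 0.1805 [-0.  -0.6  8.3]
[0.5276 0.2297 0.1805] -0.14 [-0.  -0.6  8.3] [-0.4   0.37 -0.03] 58.5417
```

```bash
cat >> h.py <<'E'
def turn(p,w):
    p=p+[0,0,.0005];m0=np.array(status.read_ft_torque());end=D[2]-1.57;W=w;fin=end-.3
    while W>fin+1e-6:
        W=max(W-(.2 if W>end+.2 else .04),fin);lin(*p,.05,W);m=np.array(status.read_ft_torque())-m0;f=F3()
        print(round(W-end,2),np.round(m[2],2),np.round(f,1),end=' | ')
        if W<end-.03 and abs(m[2])>.35:break
    print();return W
def back_up(p,W):
    lin(*p,.05,W+.06) # unload
    f=F3();lin(p[0],p[1],p[2]+.02,.05);lin(p[0],p[1],p[2]+.09,.15);print('lift',np.round(f,1),np.round(F3(),1),status.read_t())
E
python3 - <<'E'
from h import *
p=np.array([.5276,.2297,.1805]);W=turn(p,-.14);print(W,status.read_finger_gap(),status.read_t())
E
```

```text
1.08 0.08 [ 0.5  0.1 -1.2] | 0.88 0.05 [ 1.7  3.8 -1.7] | 0.68 0.1 [ 1.9  3.1 -0.5] | 0.48 0.1 [ 2.3  2.5 -1.2] | 0.28 0.11 [ 2.8  1.6 -1.4] | 0.08 0.07 [ 3.3  2.7 -0.3] | 0.04 0.06 [ 3.7  2.4 -1.3] | -0.0 0.08 [ 3.9  1.8 -2.1] | -0.04 0.11 [ 3.6  2.1 -2.2] | -0.08 0.07 [ 3.8  2.1 -2.4] | -0.12 0.14 [ 6.2  3.1 -3.3] | -0.16 0.11 [ 7.6  2.3 -3.3] | -0.2 0.1 [ 8.5  3.4 -2.3] | -0.24 0.17 [10.6  3.4 -4.2] | -0.28 0.41 [10.2  4.1 -4.3] | 
-1.7000000000000002 0.018397207121500735 62.8917
```

Run:
```python
from h import *
p=np.array([.5276,.2297,.181]);W=-1.70
for d in(.04,.08):
    lin(*p,.05,W-d);print(np.round(status.read_ft_torque(),2),np.round(F3(),1))
back_up(p,W-.08+.06)
p,w,f0=seat_key('b');print(p,w,status.read_t())
W=turn(p,w);print(W)
```

```text
[ 1.08 -3.11  0.61] [10.8  3.7 -5. ]
[ 1.03 -3.13  0.91] [11.1  3.4 -5.6]
lift [ 9.  1. -0.] [-0.9  0.1 -1.9] 64.825
(0, 0, 0) 0 0.1805 [-1.2  0.2  9.8]
[0.5499 0.0834 0.1805] 0.005 69.6917
1.22 0.02 [-0.2  0.5 -1. ] | 1.02 0.0 [ 0.9  2.7 -2.4] | 0.82 0.04 [ 2.6  2.8 -1.3] | 0.62 0.05 [ 2.4  3.  -0. ] | 0.42 -0.0 [ 1.9  2.8 -0.7] | 0.22 0.06 [ 2.9  1.8 -0.6] | 0.02 -0.0 [ 3.3  2.1 -1.5] | -0.02 0.06 [ 3.5  2.7 -0.6] | -0.06 0.04 [ 3.1  1.8 -2.3] | -0.1 0.03 [ 5.2  1.7 -2.5] | -0.14 0.09 [ 6.1  1.9 -2.9] | -0.18 0.1 [ 7.4  3.  -2.3] | -0.22 0.1 [ 9.3  3.3 -3.8] | -0.26 0.21 [11.2  3.6 -5. ] | -0.3 0.46 [11.2  3.2 -5.9] | 
-1.715
```

Both reach the hard stop. Next I push a little further, lift, and check the locks and the key from a hover near the stand before replacing it.

Run:
```python
from h import *
p=np.array([.5499,.0834,.181]);W=-1.72
for d in(.03,.07):
    lin(*p,.05,W-d);print(np.round(status.read_ft_torque(),2))
back_up(p,W-.01)
x,y,a=.7071,-.0987,.275
ptp(x,y,.28,a);arm.wait(.3)
F={c:shot(c,c+'7.png') for c in('top','scene')};print(status.read_t(),status.read_finger_gap())
print(foot(F['scene'][1],.28-KZ,[x,y,a])[0],status.read_ee_pos())
A=F['top'][0][:,:,::-1][190:260,165:305];b=F['scene'][0][:,:,::-1][125:225,210:350]
c=F['scene'][0][:,:,::-1][120:260,150:245]
A,b=[cv2.resize(i,(560,int(i.shape[0]*4))) for i in(A,b)];AB=np.vstack([A,b])[:590]
cv2.imwrite('pics/c7.png',AB)
# stand alone fit
for cams in(('top',),('scene',)):
    V=views(F,cams);c_,m,P=V[0];m=m&(P[...,2]<.04)
    q,e=fit(STAND,[x,y,a],[(c_,m,P)]);print('stand',np.round(q,4),round(e,3))
```

```text
[ 0.97 -3.17  0.68]
[ 1.21 -3.25  0.91]
lift [ 9.3 -1.1  0.3] [-0.4  0.3 -1. ] 76.075
78.3917 0.0189070907786769
(array([ 0.7071, -0.0984,  0.2661]), np.float64(1.11), 71) [ 0.70708667 -0.09863534  0.28005497]
stand [ 0.706  -0.0985  0.3132] 1.055
stand [ 0.7071 -0.1019  0.295 ] 0.058
```

View pics/c7.png

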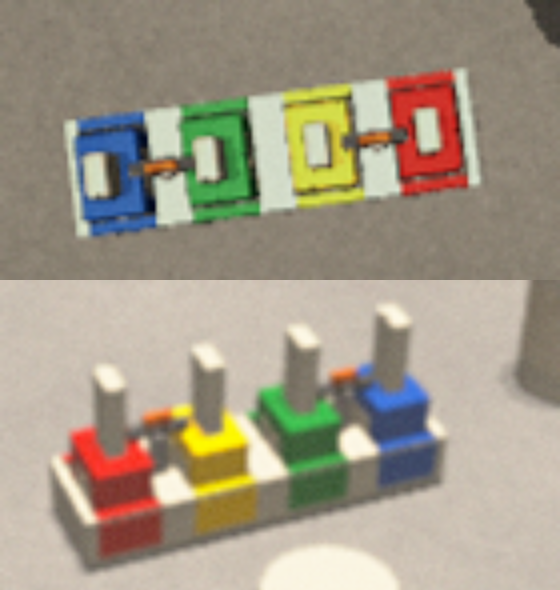

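Run:
```python
from h import *
x,y,a=.7068,-.0988,.283;z=.006+KZ
lin(x,y,z+.03,.1,a);arm.wait(.2);f0=F3();ok=False
for dx,dy,dw in [(0,0,0),(0,0,.1),(0,0,-.1),(.002,0,0),(-.002,0,0),(0,.002,0),(0,-.002,0)]:
    lin(x+dx,y+dy,z+.024,.05,a+dw)
    for h in(.019,.016,.013,.01,.007,.004,.002,.001,.0005,0,-.0005,-.001):
        lin(x+dx,y+dy,z+h,.05);f=F3()-f0
        if f[2]>4:break
    print((dx,dy,dw),h,np.round(f,1))
    if h<.004: ok=True;break
if ok:
    arm.grip(.05);lin(x+dx,y+dy,z+.1,.15);ptp(.45,-.25,.3,best_yaw((.45,-.25,.3),-1.4))
    arm.wait(.5);F={c:shot(c,c+'8.png') for c in('top','scene')};print(status.read_t())
    for c in F:
        q,e=fit(STAND+[cb(.012,.012,.02,.066)]+HANDLE,[x,y,a],views(F,(c,)));print('stand',np.round(q,4),round(e,3))
    A=F['top'][0][:,:,::-1][100:290,80:430];b=F['scene'][0][:,:,::-1][80:300,70:390]
    cv2.imwrite('pics/c8.png',np.vstack([cv2.resize(A,(560,270)),cv2.resize(b,(560,325))]))
```

```text
(0, 0, 0) 0 [-2.6 -1.1  7.5]
86.025
stand [ 0.707  -0.0984  0.2966] 0.071
stand [ 0.7079 -0.101   0.2689] 0.087
```

View pics/c8.png

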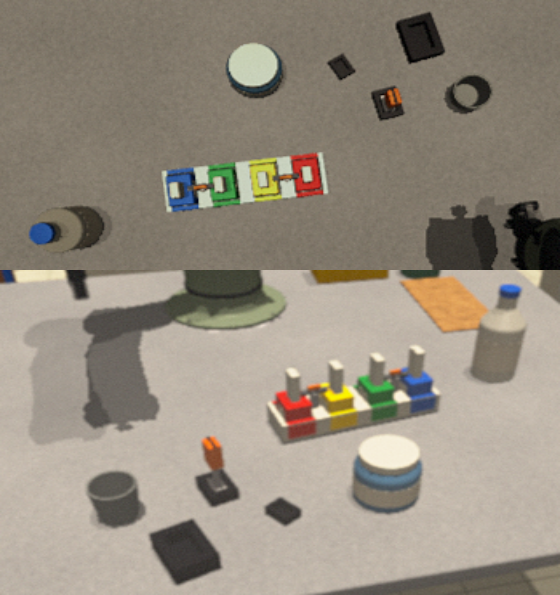

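The picture shows all four cartridges seated, both bars across, the key upright in its stand, and the bystanders unmoved.

```bash
python3 -c "
from h import *
print(workorder.sign_off())"
```

```text
the job is handed in; nothing more can be done
None
```

The job is handed in: all four cartridges are home in their own bays, both lock bars were turned with the key to their stops, the key is back in its stand, and the jug, tub and cup were left alone; the verdict was not shown.

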